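# Set the hold-down bar of a bead-drilling jig with a gauge blade

## Task

Set the drilling jig to the gauge: slide the steel gauge blade along the plate, nose first, under the raised hold-down bar until the front edge of its red band is level with the bar's near edge, press the bar down until it rests on the blade, and only then swing the red clamp lever all the way over to lock it. Finally draw the blade completely out from under the bar and leave it lying flat on the jig plate, with the bar still at the gauged height and the lever locked. Leave the spool, the jar and the screwdriver alone.

Things in the scene. Friction and masses are not known exactly. Their poses are not given: they have to be found in the camera images.
- jig: Fixed steel plate 280 (x) x 250 (y) x 20 mm; origin: centre of its underside. x: the way the blade goes in (away from the robot), y left. Steel columns 12 mm thick, 60 mm above the plate, at x 50, y +-52 mm guide the bar. Brass rails 5.5 mm high, 38 mm apart from x 35 to 85 mm (throat under the bar), flaring to about 60 mm apart at x -3 mm.
- slot_mouth (a point): Point of the jig on the plate's top face, on its centre line, straight below the near lower edge of the hold-down bar (jig x 35, y 0, z 20 mm). Axes as the jig.
- gauge: Loose steel blade 110 (x) x 30 (y) x 8 mm, about 0.2 kg, flat on the plate before the bar. Origin: centre of its underside. Nose at x +55 mm, narrowed to 20 mm over its last 18 mm. At the rear (x -55 to -45 mm) a yellow heel 10 x 30 mm rises to 40 mm above the underside: push, hook or pinch it. Red band across its top from x -7 to +5 mm.
- gauge_mark (a point): Front edge of the red band on the blade's top (gauge x +5, y 0, z 8 mm), 50 mm behind the nose. Axes as the gauge.
- gauge_heel (a point): Centre of the yellow heel (gauge x -50, y 0, z 28 mm).
- bar (a joint): Hold-down bar: aluminium, 30 (jig x 35 to 65) x 130 (y) x 12 mm, across the plate on the columns. Value: 0 = underside 20 mm above the plate, growing in m as it is pressed down (0.012 = resting on the 8 mm blade). Stiff, about 4 N; stays where it is left.
- bar_pad (a point): Top centre of the round blue press pad (26 mm wide, 5 mm high) in the middle of the bar, 17 mm above the bar's underside.
- clamp (a joint): Angle in rad of the red clamp lever on its grey block at the right (-y) side of the jig: about 0 = unlocked, leaning towards the robot (jig -x); 1.0 = locked, fully over to jig +x. Stays where it is left.
- clamp_tip (a point): Tip of the clamp lever, which is 60 mm long.
- spool: Bystander: copper-coloured thread spool standing upright, 42 mm wide, 88 mm high; origin at the centre of its underside.
- jar: Bystander: amber glass jar with black lid, 52 mm wide, 65 mm high; origin at the centre of its underside.
- screwdriver: Bystander: screwdriver with wooden handle lying on the bench, 170 mm long along its x; origin at the middle of its underside.
There are look-alikes about, which are no part of the job. There is more than one size of the gauge; the job needs the middle-sized.

How it is judged:
On the way, in this order (a step that is already met when the one before it is completed fails the run):
1. the blade lies under the raised bar with the front edge of its red band within 5 mm of the bar's near edge (x of gauge_mark in the frame of slot_mouth between -0.005 and 0.005 m and y of gauge_mark in the frame of slot_mouth between -0.01 and 0.01 m and angle between the x axis of gauge and the x axis of jig, either way round below 0.2 rad and angle between gauge's own z axis and vertical below 0.06 rad), for 0.2 s.
2. the bar is pressed down onto the blade (underside within 1.5 mm of 8 mm above the plate), the blade still within 7 mm of its depth (value of joint bar between 0.0105 and 0.0135 m and x of gauge_mark in the frame of slot_mouth between -0.007 and 0.007 m), for 0.2 s.
3. the clamp lever is swung over (beyond 0.85 rad) while the bar rests on the blade (all of step 2 and value of joint clamp above 0.85 rad), for 0.2 s.
At the end, for the whole second after the job is handed in: Blade flat and at rest on the plate, fully out (band front edge at least 50 mm on the robot side of the bar's near edge); bar underside 6.5 to 9.5 mm above the plate (joint 0.0105 to 0.0135); lever beyond 0.85 rad; bystanders moved under 30 mm (x of gauge_mark in the frame of slot_mouth below -0.05 m and x of gauge in the frame of jig above -0.14 m and y of gauge in the frame of jig between -0.12 and 0.12 m and z of gauge in the frame of jig between 0.017 and 0.024 m and angle between gauge's own z axis and vertical below 0.08 rad and linear speed of gauge below 0.02 m/s and value of joint bar between 0.0105 and 0.0135 m and value of joint clamp above 0.85 rad); the robot touches nothing.
It fails at once if the spool, the jar or the screwdriver is moved by more than 30 mm or knocked over (distance of any of spool, jar, screwdriver from where it was at the start of the episode above 0.03 m or angle between any of spool, jar's own z axis and vertical above 0.6 rad).
It also fails if it takes over 58 s, if anything falls off the work surface, if the arm or the gripper's body presses on something with over 40 N, if the wrist force passes 120 N, or if a joint passes its speed limit or range.

## Robot

A 7-joint arm with a two-finger parallel gripper is mounted at the origin on the work surface. World frame = base frame: x ahead of the robot, y to its left, z up, the work surface at z = 0. Lengths are in m, angles in rad, forces in N, time in s.
With the tool pointing down it reaches from about 0.425 to 1.025 m from the base axis. Payload 9.4 kg.
Tool frame: the origin (TCP) lies between the finger pads; the fingertips stand 14 mm ahead of it and the grasp point (between the pads) lies 5 mm behind it (env.tcp_to_tips is the z of the fingertips in the tool frame, in m); z points along the fingers, y is the line along which they close (so a half turn about z gives the same grasp; the last joint's range is limited). The gripper opens to 85 mm and grips with 20 to 120 N. Pads are 22 mm wide; open, the fingers measure 114 mm over their backs; the gripper's body (76 mm by 85 mm) begins 54 mm behind the grasp point. The pads swing forward as they close: fully open they stand 13 mm farther back than shut.
Start: joints at [-1.308, 0.599, -0.003, 1.599, 0.002, 0.943, -0.08], TCP at [0.242, 0.684, 0.245] pointing down, gripper open.
Joint ranges: [-2.57, 2.57], [-0.35, 1.97], [-1.29, 1.29], [0.11, 2.56], [-1.05, 4.19], [0.11, 1.86], [-2.63, 2.63]. Speed limits (rad/s): [2.22, 2.22, 3.01, 3.01, 3.14, 3.14, 3.14].

## Interface

Orientations are given as a 3x3 rotation matrix whose columns are the frame's x, y, z axes.
In Python, from plant import env gives the robot as it stands.
- The arm moves only by the tool play_rows, never from a script. Its argument "targets" is a list of rows, each a list of 7 numbers: the shift along the tool's x, y, z in mm, then the turn, a rotation vector about the tool's x, y, z in degrees, then the opening, from 0 (shut) to 1 (fully open). In form: [[tx, ty, tz, rx, ry, rz, hand], ...]. A call has exactly 10 rows; each row is the pose to reach, as a shift and turn from the pose commanded when the call began, along the tool's axes at that moment; what a row does not reach only later rows make up. A row lasts 1/10 s, in which the tool goes at most 50 mm and 8.59 degrees, less where a joint would pass 70% of its speed; a pose out of reach is approached as far as the arm can. A call with a gripper value outside its range is refused whole. The fingers move at their own pace and stop on an object; "newtons" is the grip in N (left out, the last holds). Time passes only in rows, so rows that repeat a pose let the fingers close, or fill a call up. It gives the time, the measured TCP pose, the force and the opening at its end, in the units of the state.
- env.get_state(): the state, without advancing time (a new reading comes with each control period).
- env.camera(name): name is "scene" or "top"; returns the picture (480x640x3 uint8, red, green, blue); there is no depth.
- env.camera_params(name): a dict with "K" (3x3 intrinsics, pixels), "pose" (4x4, takes a point from camera to world coordinates). Camera axes: x right, y down, z forward; pixel columns grow to the right and rows downward; lengths in m; the calibration is good to about 2 mm. A picture is of the moment at which its call begins. camera_params takes no time and is no camera call.
- env.job_done(): hands the job in, once; it reports no verdict.
The state is a dict: "time_s": time; "qpos": joint angles; "joint_velocities": joint speeds; "joint_efforts": joint torques, N m; "eef_pos": TCP position; "tcp_rot": TCP orientation; "contact_force": force on the tool from outside, world axes, zero at the start; "ft_torque": the same for the moment, N m; "gripper_width": finger opening in m.
Only numpy, scipy, OpenCV 4.12 (cv2) and the standard library are available. Lean on these libraries where they do the work, as an engineer would, in place of code of your own. Each camera call takes 0.05 s, during which the arm holds its last target. There are 200 camera calls.

## Working session

There is one attempt and no reset: what is moved stays moved. The work goes in short steps, Python scripts to look and compute and a tool call to move; the robot and the scene stay as the last step left them, time stands still between calls to the robot, and variables do not carry over. Pictures are saved under pics/ and viewed, on a budget of 10 in all, crops included, one or two more only if the job needs it, and the job is handed in when it is done.

Besides the shell and the picture viewer there is one more tool, called by a JSON object that holds its "name" and its "arguments". play_rows: Moves the arm, as the interface text tells. Its arguments: {"type":"object","properties":{"targets":{"type":"array"},"newtons":{"type":"number"}},"required":["targets"]}

```bash
mkdir -p pics; ls; cat > h.py <<'E'
import numpy as np, cv2
from plant import env
def snap(cam,fn,crop=None,scale=1):
    im=env.camera(cam)
    np.save(f'pics/{cam}.npy',im)
    o=im[:,:,::-1]
    if crop: x0,y0,x1,y1=crop; o=o[y0:y1,x0:x1]
    o=cv2.resize(o,None,fx=scale,fy=scale,interpolation=cv2.INTER_CUBIC)
    cv2.imwrite('pics/'+fn,o); return im
def ray(cam,u,v,z):
    p=env.camera_params(cam);K=np.array(p['K']);T=np.array(p['pose'])
    d=T[:3,:3]@np.linalg.inv(K)@np.array([u,v,1.]);o=T[:3,3]
    return o+d*(z-o[2])/d[2]
def proj(cam,P):
    p=env.camera_params(cam);K=np.array(p['K']);T=np.linalg.inv(np.array(p['pose']))
    c=T[:3,:3]@np.array(P)+T[:3,3];q=K@c;return q[:2]/q[2]
E
python3 - <<'E'
from h import *
snap('scene','s1.png');snap('top','t1.png')
s=env.get_state();print(s['time_s'],s['eef_pos'],np.round(s['tcp_rot'],3),s['gripper_width'],env.tcp_to_tips)
for c in('scene','top'):print(np.round(env.camera_params(c)['pose'],3),env.camera_params(c)['K'])
E
```

```text
pics
0.1 [0.24149996 0.68316685 0.24448281] [[-0.943  0.333 -0.   ]
 [ 0.333  0.943 -0.001]
 [-0.    -0.001 -1.   ]] 0.0855176099915351 0.014
[[ 0.656  0.407 -0.636  1.176]
 [ 0.755 -0.36   0.548 -0.491]
 [-0.006 -0.84  -0.543  0.675]
 [ 0.     0.     0.     1.   ]] [[530.62021543   0.         309.51762135]
 [  0.         530.62021543 240.6264656 ]
 [  0.           0.           1.        ]]
[[-0.    -0.992  0.123  0.371]
 [-1.     0.002  0.011  0.097]
 [-0.011 -0.123 -0.992  1.153]
 [ 0.     0.     0.     1.   ]] [[518.64785446   0.         322.12845754]
 [  0.         518.64785446 241.30450465]
 [  0.           0.           1.        ]]
```

View pics/s1.png

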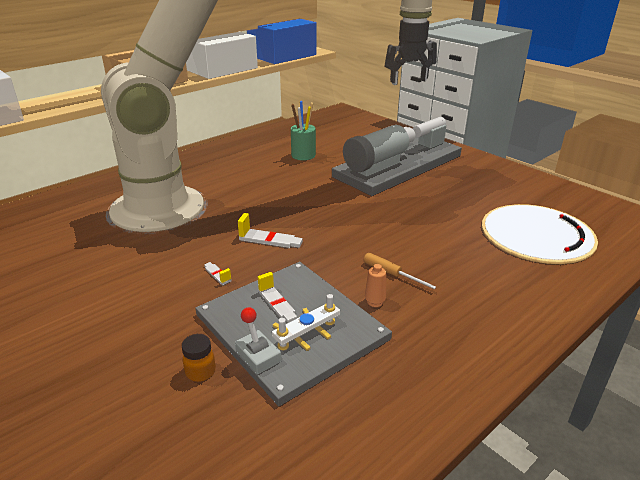

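View pics/t1.png

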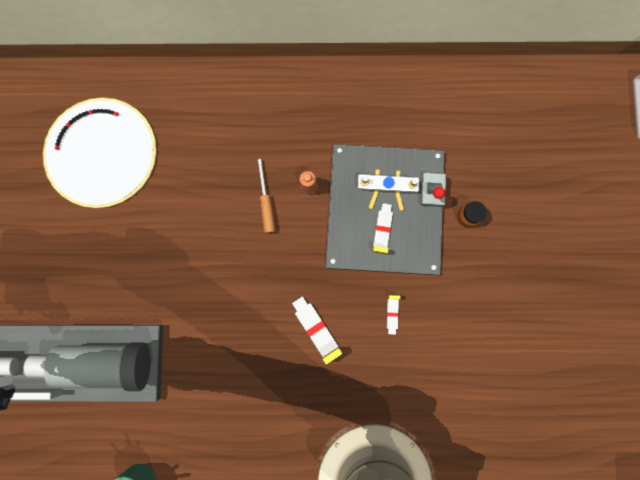

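Scene and top views: there are three candidate blades (top view). The large one is at (317,330), the small one at (393,314), and the one on the jig plate is at (383,228). The one on the plate looks middle-sized and lies before the bar. The bar is at (389,183), the red lever knob at (438,192), the spool at (308,178) and the jar at (473,213). I'll measure the lengths and confirm in a crop.

```bash
cat >> h.py <<'E'
def comps(im,kind,roi=None):
    h=cv2.cvtColor(im,cv2.COLOR_RGB2HSV);H,S,V=h[...,0],h[...,1],h[...,2]
    m={'yellow':(H>24)&(H<34)&(S>190)&(V>110),'red':((H<5)|(H>175))&(S>190)&(V>110),'blue':(H>100)&(H<120)&(S>150),'white':(S<40)&(V>150)}[kind].astype(np.uint8)
    if roi: x0,y0,x1,y1=roi; k=np.zeros_like(m);k[y0:y1,x0:x1]=1;m*=k
    n,l,st,c=cv2.connectedComponentsWithStats(m)
    return [(c[i],st[i],cv2.minAreaRect(np.argwhere(l==i)[:,::-1].astype(np.float32))) for i in range(1,n) if st[i][4]>8]
E
python3 - <<'E'
from h import *
im=np.load('pics/top.npy')
cv2.imwrite('pics/c1.png',cv2.resize(im[140:370,280:500,::-1],None,fx=2.6,fy=2.6,interpolation=cv2.INTER_CUBIC))
roi=(280,140,500,370)
for k,z in(('yellow',.06),('red',.028),('blue',.057),('white',.02)):
    for c,s,r in comps(im,k,roi):print(k,c.round(1),s[4],'rect px',np.round(r[1],1),round(r[2],1),'world',ray('top',*c,z).round(4))
E
```

```text
red [438.7 192.3] 93 rect px [9.9 9.9] 45.0 world [ 0.6186 -0.1473  0.028 ]
red [382.9 228.4] 31 rect px [11.3  2.5] 9.5 world [ 0.5384 -0.0232  0.028 ]
red [392.5 314. ] 10 rect px [9. 0.] 180.0 world [ 0.3527 -0.0411  0.028 ]
red [315.5 328. ] 78 rect px [ 4.1 18.6] 57.3 world [0.323 0.124 0.028]
blue [388.4 182.1] 81 rect px [9.2 9.2] 45.0 world [ 0.6349 -0.0334  0.057 ]
white [339.2 149.9] 23 rect px [5. 4.] 0.0 world [0.7181 0.0714 0.02  ]
white [437.2 155.2] 25 rect px [4. 5.] 90.0 world [ 0.705  -0.1482  0.02  ]
white [432.  187.1] 433 rect px [22.3 30.9] 2.3 world [ 0.6321 -0.1345  0.02  ]
white [387.9 182.4] 664 rect px [60.8 14.6] 3.4 world [ 0.6431 -0.0368  0.02  ]
white [384.7 215.1] 300 rect px [14.5 22.9] 9.5 world [ 0.5691 -0.0285  0.02  ]
white [380.8 238.8] 218 rect px [14.5 14.8] 9.5 world [ 0.5164 -0.0192  0.02  ]
white [332.4 260.7] 27 rect px [4.9 4.9] 45.0 world [0.4681 0.0874 0.02  ]
white [433.4 267. ] 25 rect px [4. 5.] 90.0 world [ 0.4542 -0.1329  0.02  ]
white [305.7 313.2] 526 rect px [30.9 19. ] 57.3 world [0.3542 0.1455 0.02  ]
white [392.5 305.3] 145 rect px [12. 11.] 90.0 world [ 0.3713 -0.0423  0.02  ]
white [391.9 324.5] 170 rect px [16. 10.] 90.0 world [ 0.3302 -0.0404  0.02  ]
white [323.8 341.5] 446 rect px [23.3 19.1] 56.3 world [0.2941 0.1064 0.02  ]
```

View pics/c1.png

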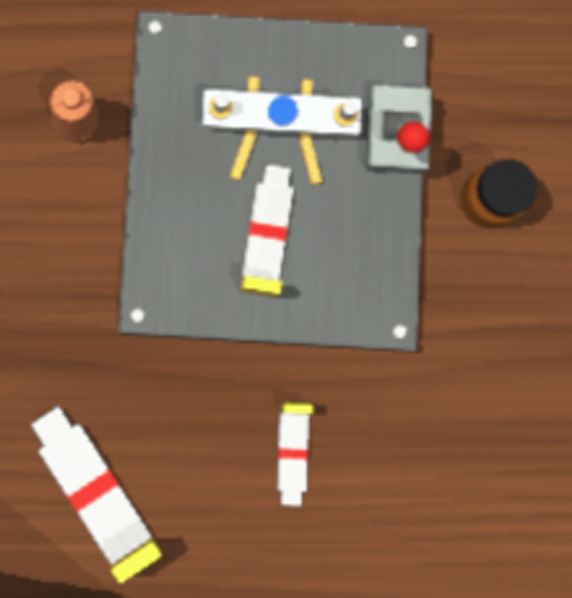

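The crop confirms the choice. The blade on the plate (crop 268,230) is 31 mm wide by pixel scale (14.5 px), between the large (19 px) and the small (11 px) blade, and its nose already points into the flare. Next I fit the jig frame and triangulate the knob and heel.

```bash
cat >> h.py <<'E'
yaw=np.arctan2(-.0156,.2504)*.5+np.arctan2(-.0134,.2198)*.5
C=np.array([.5864,-.0306]);RJ=np.array([[np.cos(yaw),-np.sin(yaw)],[np.sin(yaw),np.cos(yaw)]])
def toW(x,y):return C+RJ@np.array([x,y])
def toJ(p):return RJ.T@(np.array(p)[:2]-C)
def tri(ut,us):
    A=[];b=[]
    P=[]
    for cam,uv in(('top',ut),('scene',us)):
        p=env.camera_params(cam);T=np.array(p['pose']);d=T[:3,:3]@np.linalg.inv(p['K'])@np.array([*uv,1.]);d/=np.linalg.norm(d)
        M=np.eye(3)-np.outer(d,d);A.append(M);b.append(M@T[:3,3])
    return np.linalg.lstsq(np.vstack(A),np.hstack(b),rcond=None)[0]
def delta(P,yawdeg):
    s=env.get_state();R=np.array(s['tcp_rot']);e=np.array(s['eef_pos'])
    a=np.degrees(np.arctan2(R[1,1],R[0,1]))  # world angle of tool y
    print('t',round(s['time_s'],2),'eef',e.round(4),'jig',toJ(e).round(4),'F',np.round(s['contact_force'],1),'w',round(s['gripper_width'],4))
    print('shift mm',(R.T@(np.array(P)-e)*1000).round(1),'rz',round(-(90+yawdeg-a),1),'tilt',R[:,2].round(4))
E
python3 - <<'E'
from h import *
print('jig yaw',np.degrees(yaw))
t=np.load('pics/top.npy');s=np.load('pics/scene.npy')
for im,roi in((t,(360,235,400,262)),(s,(240,260,300,310))):
    h=cv2.cvtColor(im,cv2.COLOR_RGB2HSV);x0,y0,x1,y1=roi;h=h[y0:y1,x0:x1];m=(h[...,0]>20)&(h[...,0]<36)&(h[...,1]>150)&(h[...,2]>60)
    p=np.argwhere(m)[:,::-1]+[x0,y0];print('yellow',p.mean(0),p.min(0),p.max(0),len(p))
    if im is t: w=ray('top',*p.mean(0),.06);print(w,toJ(w))
kr=[c for c in comps(s,'red',(235,300,265,330))];print([ (c[0],c[1][4]) for c in kr])
k=tri((438.7,192.3),kr[0][0]);print('knob',k,toJ(k),proj('top',k),proj('scene',k))
b=comps(s,'blue',(295,310,320,330));p=tri((388.4,182.1),b[0][0]);print('pad',p,toJ(p))
m=ray('top',382.9,228.4,.028);print('band jig',toJ(m))
delta([.4902,-.0147,.14],-10)
print(np.hypot(*(ray('top',308,178,.088)-ray('top',388,182,.057))[:2]), toJ(ray('top',473,212,.065)))
E
```

```text
jig yaw -3.5268146870775254
yellow [380.19402985 249.82089552] [373 247] [387 253] 67
[ 0.48769596 -0.01343604  0.06      ] [-0.09957296  0.01105961]
yellow [265.2742616  280.86919831] [258 272] [273 290] 237
[(array([247.97647059, 314.49411765]), np.int32(170))]
knob [ 0.60301078 -0.1317863   0.09871318] [ 0.02280386 -0.09997285] [438.61137498 192.24333695] [247.84477768 314.49882469]
pad [ 0.6355873  -0.03367805  0.05425876] [ 4.92834964e-02 -4.64334069e-05]
band jig [-0.04849225  0.00436244]
t 0.1 eef [0.2415 0.6832 0.2445] jig [-0.3882  0.6912] F [-0.2  0.7 -0.2] w 0.0855
shift mm [-467.  -575.   105.4] rz -9.5 tilt [-4.0e-04 -1.4e-03 -1.0e+00]
0.17138179415325355 [-0.00776807 -0.18089969]
```

{"name": "play_rows", "arguments": {"targets": [[-20,-25,0,0,0,-1,1],[-47,-57,0,0,0,-2,1],[-75,-92,0,0,0,-3,1],[-103,-127,0,0,0,-4,1],[-131,-162,0,0,0,-5,1],[-160,-197,0,0,0,-6,1],[-188,-232,0,0,0,-7,1],[-217,-267,0,0,0,-8,1],[-245,-302,0,0,0,-9,1],[-274,-337,0,0,0,-9.5,1]]}}

```text
time_s: 1.1
eef_pos: [0.3878, 0.2727, 0.2452]
tcp_rot: [[-0.985, 0.172, -0.0], [0.172, 0.985, -0.0], [0.0, -0.0, -1.0]]
contact_force: [0.8, 0.2, 1.2]
gripper_width: 0.0853
```

```bash
python3 -c "
from h import *
delta([.4902,-.0147,.14],-10)"
```

```text
t 1.1 eef [0.3878 0.2727 0.2452] jig [-0.2169  0.2905] F [0.8 0.2 1.2] w 0.0853
shift mm [-150.4 -265.5  105.3] rz 0.1 tilt [-1.e-04 -1.e-04 -1.e+00]
```

{"name": "play_rows", "arguments": {"targets": [[-20,-36,0,0,0,0,1],[-40,-71,0,0,0,0,1],[-60,-107,0,0,0,0,1],[-80,-143,0,0,0,0,1],[-100,-178,10,0,0,0,1],[-120,-214,30,0,0,0,1],[-138,-245,55,0,0,0,1],[-147,-260,80,0,0,0,1],[-150,-265,100,0,0,0,1],[-150,-265,105,0,0,0,1]]}}

```text
time_s: 2.1
eef_pos: [0.4888, -0.0137, 0.1384]
tcp_rot: [[-0.985, 0.175, -0.003], [0.175, 0.985, -0.001], [0.003, -0.001, -1.0]]
contact_force: [0.5, -0.4, 0.1]
gripper_width: 0.0852
```

```bash
python3 -c "
from h import *
delta([.4902,-.0147,.044],-10)
a=snap('scene','s2.png',(170,180,420,400),2.5)"
```

```text
t 2.1 eef [ 0.4888 -0.0137  0.1384] jig [-0.0985  0.0109] F [ 0.5 -0.4  0.1] w 0.0852
shift mm [-1.9 -0.6 94.4] rz -0.1 tilt [-3.2e-03 -5.0e-04 -1.0e+00]
```

View pics/s2.png

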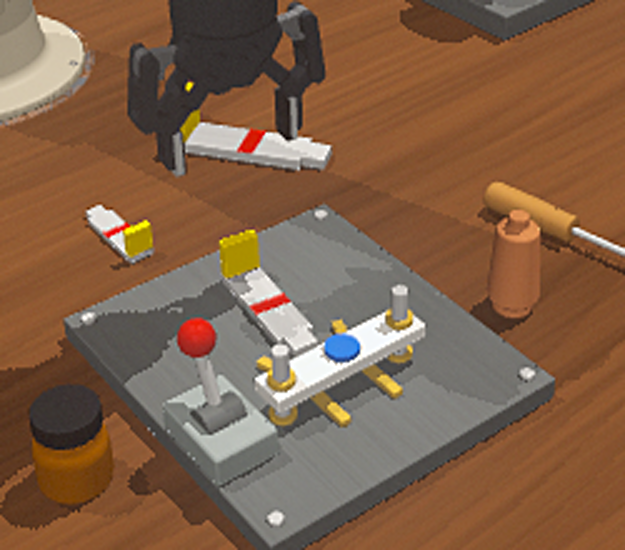

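The crop shows the open fingers above and on either side of the yellow heel (crop 240,253), with the spool and jar clear. I'll descend and pinch.

{"name": "play_rows", "arguments": {"targets": [[-1,0,25,0,0,0,1],[-1,0,50,0,0,0,1],[-1,0,75,0,0,0,1],[-1,0,90,0,0,0,1],[-1,0,95,0,0,0,1],[-1,0,95,0,0,0,1],[-1,0,95,0,0,0,0],[-1,0,95,0,0,0,0],[-1,0,95,0,0,0,0],[-1,0,95,0,0,0,0]], "newtons": 30}}

```text
time_s: 3.15
eef_pos: [0.4908, -0.0127, 0.0459]
tcp_rot: [[-0.985, 0.173, 0.001], [0.173, 0.985, 0.0], [-0.001, 0.0, -1.0]]
contact_force: [-2.8, 0.8, 21.4]
gripper_width: 0.0293
```

```bash
python3 - <<'E'
from h import *
im=snap('top','t2.png',(340,150,460,280),4)
for c,s,r in comps(im,'red',(360,180,410,260)):
    w=ray('top',*c,.028);print('band',c.round(1),s[4],r,toJ(w).round(4))
s=env.get_state();e=s['eef_pos'];delta([*toW(-.02,0),e[2]],np.degrees(yaw))
E
```

```text
t 3.2 eef [ 0.4907 -0.0127  0.046 ] jig [-0.0966  0.012 ] F [-1.2 -1.2  8.2] w 0.0291
shift mm [-77.4  -3.3   0.1] rz -6.5 tilt [ 9.e-04  0.e+00 -1.e+00]
```

View pics/t2.png

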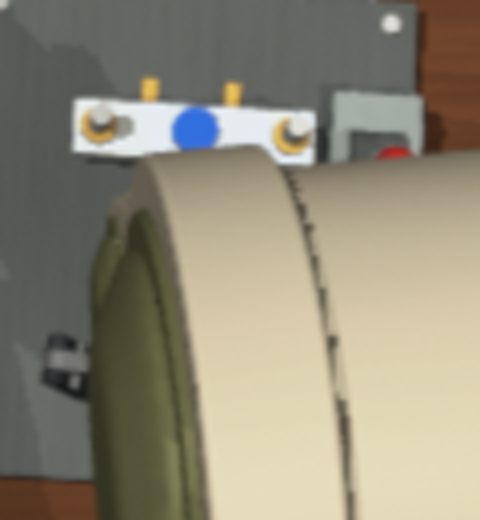

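Pinched at 29 mm width, which matches the 30 mm heel. The arm hides the blade from the top camera, so I'll use the scene view. I'll slide it in most of the way while straightening.

{"name": "play_rows", "arguments": {"targets": [[-5,0,-1,0,0,-0.5,0],[-12,-0.5,-1,0,0,-1,0],[-20,-1,-1,0,0,-1.7,0],[-28,-1.2,-1,0,0,-2.4,0],[-36,-1.5,-1,0,0,-3.0,0],[-44,-1.8,-1,0,0,-3.7,0],[-52,-2.2,-1,0,0,-4.5,0],[-58,-2.5,-1,0,0,-5,0],[-60,-2.5,-1,0,0,-5,0],[-60,-2.5,-1,0,0,-5,0]]}}

```text
time_s: 4.2
eef_pos: [0.5495, -0.0256, 0.0462]
tcp_rot: [[-0.996, 0.087, 0.0], [0.087, 0.996, 0.0], [-0.0, 0.0, -1.0]]
contact_force: [1.8, -1.3, -2.2]
gripper_width: 0.0293
```

```bash
python3 - <<'E'
from h import *
im=snap('scene','s3.png',(240,250,340,330),7)
for c,s,r in comps(im,'red',(255,260,320,330)):
    w=ray('scene',*c,.028);print('band',c.round(1),s[4],r,toJ(w).round(4))
    p=[toJ(ray('scene',*q,.028)).round(4) for q in cv2.boxPoints(r)];print(p)
s=env.get_state();e=s['eef_pos'];delta([*toW(-.02,0),e[2]],np.degrees(yaw))
E
```

```text
band [293.3 317.9] 30 ((293.4000244140625, 317.8000183105469), (1.7888541221618652, 13.416406631469727), 63.43495178222656) [0.009  0.0005]
[array([ 0.0068, -0.012 ]), array([0.0068, 0.0152]), array([0.0113, 0.0137]), array([ 0.0112, -0.0134])]
t 4.25 eef [ 0.5491 -0.0255  0.0463] jig [-0.0375  0.0028] F [ 0.8 -0.1 -1.2] w 0.0292
shift mm [-17.6  -2.3   0. ] rz -1.5 tilt [ 0.  0. -1.]
```

View pics/s3.png

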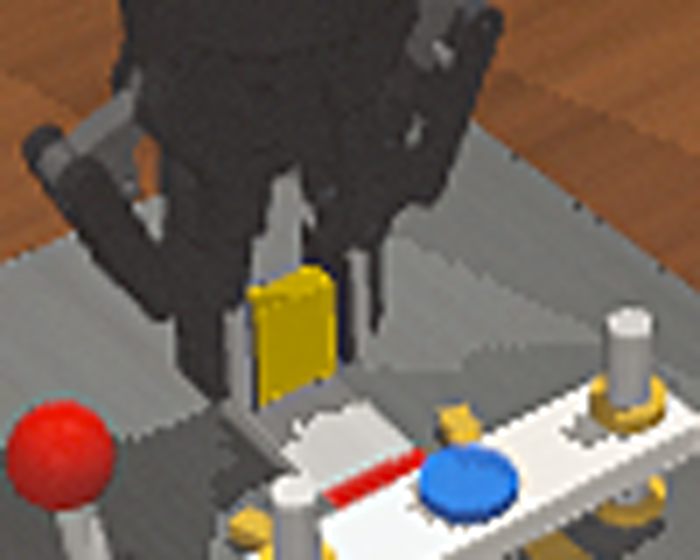

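The crop shows the blade held straight, with the bar hiding the front of the red band; its rear edge is near crop (328,490)–(425,450). I'll measure that rear edge and the heel front with sub-pixel profiles along the blade.

```bash
cat >> h.py <<'E'
def profile(im,z=.028,ys=(-.006,-.003,0,.003,.006)):
    xs=np.arange(-.06,.05,.0005);out=[]
    for y in ys:
        q=np.array([proj('scene',[*toW(x,y),z]) for x in xs],np.float32)
        v=cv2.remap(im.astype(np.float32),q[:,0][None],q[:,1][None],cv2.INTER_LINEAR)[0]
        rg=v[:,0]-v[:,1]; gb=v[:,1]-v[:,2]
        r0=xs[np.argmax(rg>.5*rg.max())]; k=np.argmax(gb[:170]); 
        below=np.where((gb<.5*gb[k])&(np.arange(len(xs))>k))[0]
        out.append((r0,xs[below[0]],rg.max()))
    return np.round(out,4)
E
python3 - <<'E'
from h import *
print(profile(np.load('pics/scene.npy')))
E
```

```text
[[ 5.500000e-03 -3.300000e-02  1.919688e+02]
 [ 5.500000e-03 -3.350000e-02  1.891777e+02]
 [ 5.500000e-03 -3.350000e-02  1.814004e+02]
 [ 5.500000e-03 -3.350000e-02  1.985000e+02]
 [ 5.500000e-03 -3.400000e-02  1.901562e+02]]
```

{"name": "play_rows", "arguments": {"targets": [[-3,-0.4,0,0,0,-0.3,0],[-6,-0.8,0,0,0,-0.6,0],[-9,-1.2,0,0,0,-0.9,0],[-12,-1.6,0,0,0,-1.2,0],[-15,-2,0,0,0,-1.5,0],[-17,-2.2,0,0,0,-1.5,0],[-18,-2.3,0,0,0,-1.5,0],[-18,-2.3,0,0,0,-1.5,0],[-18,-2.3,0,0,0,-1.5,0],[-18,-2.3,0,0,0,-1.5,0]]}}

```text
time_s: 5.25
eef_pos: [0.5669, -0.0293, 0.0463]
tcp_rot: [[-0.998, 0.06, 0.0], [0.06, 0.998, -0.0], [-0.0, -0.0, -1.0]]
contact_force: [0.1, -0.5, -2.8]
gripper_width: 0.0292
```

```bash
python3 - <<'E'
from h import *
im=snap('scene','s4.png',(240,250,340,330),7)
xs=np.arange(-.06,.05,.0005)
print(profile(im))
for y in(-.03,.025,.03):  # bar near top edge at z=.052
    xx=np.arange(.01,.06,.0005)
    q=np.array([proj('scene',[*toW(x,y),.052]) for x in xx],np.float32)
    v=cv2.remap(im.astype(np.float32),q[:,0][None],q[:,1][None],cv2.INTER_LINEAR)[0].mean(1)
    print('bar edge',y,xx[np.argmax(v>.5*(v.max()+v[:20].min()))])
s=env.get_state();e=s['eef_pos'];delta([*toW(-.02,0),e[2]],np.degrees(yaw))
E
```

```text
[[-2.15000e-02 -1.55000e-02  3.28164e+01]
 [-2.65000e-02 -1.60000e-02  2.73125e+01]
 [-3.10000e-02 -1.60000e-02  2.72207e+01]
 [-3.55000e-02 -1.60000e-02  2.83750e+01]
 [-3.95000e-02 -1.60000e-02  2.98955e+01]]
bar edge -0.03 0.01900000000000001
bar edge 0.025 0.035500000000000025
bar edge 0.03 0.035500000000000025
t 5.3 eef [ 0.5669 -0.0293  0.0463] jig [-0.0196  0.0001] F [ 0.3  0.1 -2.2] w 0.0296
shift mm [ 0.4 -0.1 -0. ] rz 0.1 tilt [ 0. -0. -1.]
```

View pics/s4.png

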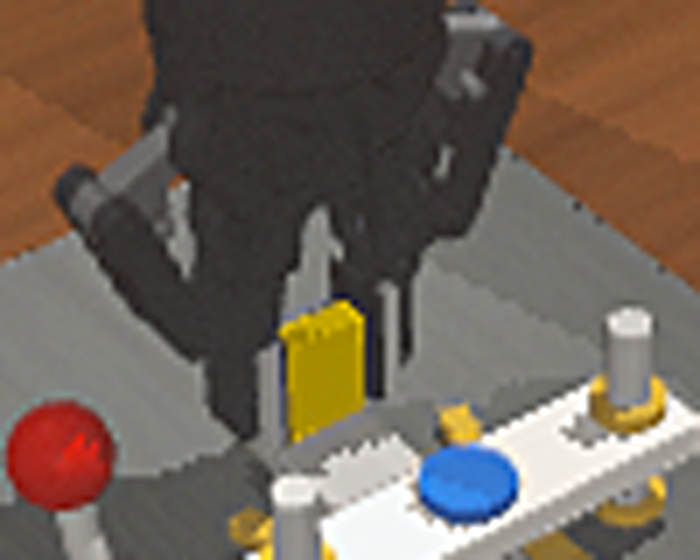

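The heel-front edge reads -16 mm, which puts the mark at 34 mm; the band-based estimate gives 35.4 mm, and the bar edge measures 35.5 mm. That is within about 1.5 mm, so I release, rise and recheck.

{"name": "play_rows", "arguments": {"targets": [[0,0,0,0,0,0,0.7],[0,0,0,0,0,0,0.7],[0,0,0,0,0,0,0.7],[0,0,0,0,0,0,0.7],[0,0,-15,0,0,0,0.7],[0,0,-35,0,0,0,0.7],[0,0,-60,0,0,0,0.5],[0,0,-80,0,0,0,0],[-20,0,-80,0,0,0,0],[-40,0,-80,0,0,0,0]]}}

```text
time_s: 6.3
eef_pos: [0.6075, -0.0318, 0.1275]
tcp_rot: [[-0.998, 0.06, 0.002], [0.06, 0.998, -0.0], [-0.002, 0.0, -1.0]]
contact_force: [0.9, 0.5, -0.1]
gripper_width: 0.0015
```

```bash
python3 - <<'E'
from h import *
im=snap('scene','s5.png',(240,250,340,330),7)
print(profile(im)[:,1])
delta([*toW(.050,0),.075],np.degrees(yaw))
E
```

```text
[-0.0155 -0.016  -0.0165 -0.016  -0.0165]
t 6.35 eef [ 0.6112 -0.0319  0.1273] jig [0.0248 0.0002] F [ 5.  -0.6  0.3] w 0.0
shift mm [-24.9  -0.3  52.4] rz 0.1 tilt [ 4.8e-03  1.0e-04 -1.0e+00]
```

{"name": "play_rows", "arguments": {"targets": [[-15,0,0,0,0,0,0],[-29,0,0,0,0,0,0],[-29,0,15,0,0,0,0],[-29,0,30,0,0,0,0],[-29,0,42,0,0,0,0],[-29,0,48,0,0,0,0],[-29,0,52,0,0,0,0],[-29,0,54,0,0,0,0],[-29,0,56,0,0,0,0],[-29,0,56,0,0,0,0]]}}

```text
time_s: 7.35
eef_pos: [0.6359, -0.0335, 0.0705]
tcp_rot: [[-0.998, 0.06, 0.001], [0.06, 0.998, -0.0], [-0.001, -0.0, -1.0]]
contact_force: [-0.5, -0.0, -0.4]
gripper_width: 0.0002
```

```bash
python3 -c "
from h import *
delta([*toW(.050,0),.059],np.degrees(yaw))"
```

```text
t 7.35 eef [ 0.6359 -0.0335  0.0705] jig [0.0496 0.0001] F [-0.5 -0.  -0.4] w 0.0002
shift mm [-0.4 -0.1 11.5] rz 0.1 tilt [ 5.e-04 -0.e+00 -1.e+00]
```

Near contact. I'll press slowly by 11 mm and read the force.

{"name": "play_rows", "arguments": {"targets": [[0,0,1.5,0,0,0,0],[0,0,3,0,0,0,0],[0,0,4.5,0,0,0,0],[0,0,6,0,0,0,0],[0,0,7.5,0,0,0,0],[0,0,9,0,0,0,0],[0,0,10,0,0,0,0],[0,0,11,0,0,0,0],[0,0,11,0,0,0,0],[0,0,11,0,0,0,0]]}}

```text
time_s: 8.35
eef_pos: [0.6359, -0.0335, 0.0592]
tcp_rot: [[-0.998, 0.061, 0.0], [0.061, 0.998, -0.0], [-0.0, 0.0, -1.0]]
contact_force: [1.1, 0.7, 0.8]
gripper_width: -0.0002
```

{"name": "play_rows", "arguments": {"targets": [[0,0,1,0,0,0,0],[0,0,1,0,0,0,0],[0,0,2,0,0,0,0],[0,0,2,0,0,0,0],[0,0,2.5,0,0,0,0],[0,0,2.5,0,0,0,0],[0,0,3,0,0,0,0],[0,0,3,0,0,0,0],[0,0,3,0,0,0,0],[0,0,3,0,0,0,0]]}}

```text
time_s: 9.35
eef_pos: [0.6359, -0.0335, 0.059]
tcp_rot: [[-0.998, 0.061, 0.001], [0.061, 0.998, -0.0], [-0.001, 0.0, -1.0]]
contact_force: [-6.4, 0.2, 30.5]
gripper_width: -0.0001
```

```bash
python3 - <<'E'
from h import *
im=snap('scene','s6.png',(220,240,350,345),6)
delta([*toW(.050,0),.059],np.degrees(yaw))
print(profile(im)[:,1])
E
```

```text
t 9.4 eef [ 0.6359 -0.0336  0.059 ] jig [0.0496 0.0001] F [-7.1  0.5 30.8] w 0.0001
shift mm [-0.4 -0.1 -0. ] rz 0.0 tilt [ 1.3e-03 -1.0e-04 -1.0e+00]
[-0.0155 -0.016  -0.0165 -0.016  -0.0165]
```

View pics/s6.png

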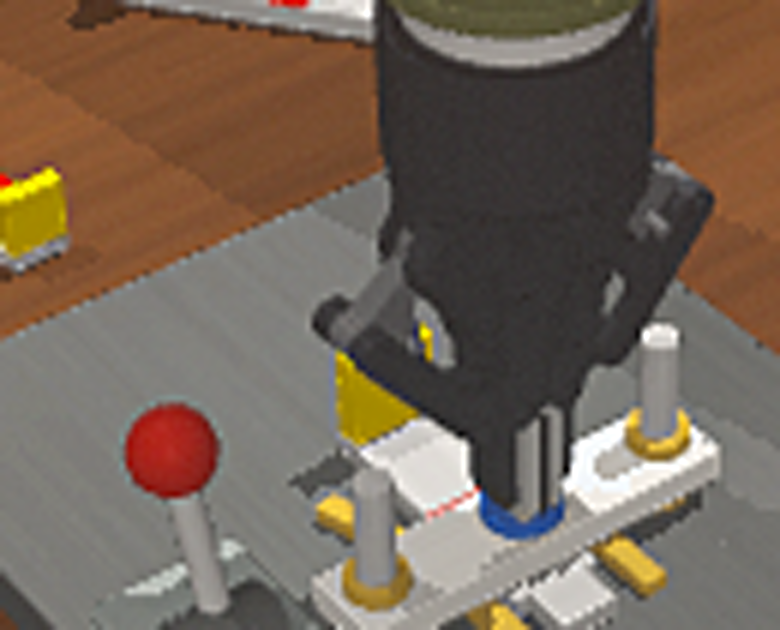

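The picture shows the closed fingers on the blue pad (crop 520,510) and the bar down on the blade. There is a hard stop at 30 N with the TCP at 0.059, exactly the expected 12 mm of travel, and the blade hasn't moved. Lift off and go behind the red knob.

{"name": "play_rows", "arguments": {"targets": [[0,0,-3,0,0,0,0],[0,0,-20,0,0,0,0],[0,0,-50,0,0,0,0],[0,0,-85,0,0,0,0],[10,-10,-114,0,0,0,0],[30,-40,-114,0,0,0,0],[50,-75,-114,0,0,0,0],[66,-98,-114,0,0,0,0],[66,-100,-114,0,0,0,0],[66,-100,-114,0,0,0,0]]}}

```text
time_s: 10.4
eef_pos: [0.5634, -0.1298, 0.1702]
tcp_rot: [[-0.998, 0.062, -0.001], [0.062, 0.998, 0.0], [0.001, 0.0, -1.0]]
contact_force: [0.4, 1.3, -0.0]
gripper_width: -0.0003
```

```bash
python3 - <<'E'
from h import *
im=snap('scene','s7.png',(170,200,350,345),4)
delta([*toW(-.014,-.100),.097],np.degrees(yaw))
for c,s,r in comps(im,'red',(225,290,275,340)):print(c,s[4])
E
```

```text
t 10.45 eef [ 0.5641 -0.1288  0.1702] jig [-0.0162 -0.0994] F [-0.2  1.  -0.6] w -0.0001
shift mm [-2.2 -0.6 73.2] rz 0.1 tilt [ 0.e+00  5.e-04 -1.e+00]
[248.1        314.76666667] 180
```

View pics/s7.png

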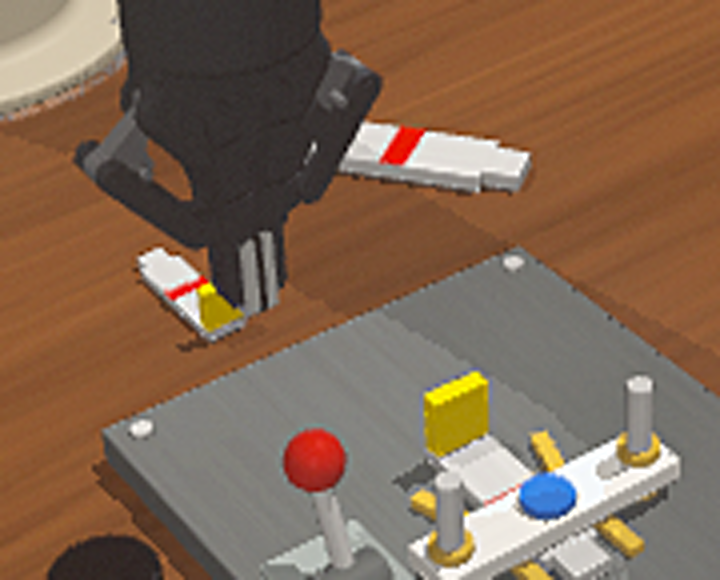

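The bar stays down with just a sliver of red at its edge, and the fingers are above and behind the knob (crop 315,460). Lower and start the swing.

{"name": "play_rows", "arguments": {"targets": [[0,0,20,0,0,0,0],[0,0,40,0,0,0,0],[0,0,60,0,0,0,0],[0,0,73,0,0,0,0],[0,0,73,0,0,0,0],[-8,0,73,0,0,0,0],[-16,0,73,0,0,0,0],[-24,0,73,0,0,0,0],[-32,0,73,0,0,0,0],[-40,0,73,0,0,0,0]]}}

```text
time_s: 11.45
eef_pos: [0.6047, -0.1319, 0.0977]
tcp_rot: [[-0.998, 0.061, 0.001], [0.061, 0.998, -0.0], [-0.001, -0.0, -1.0]]
contact_force: [-1.4, 0.4, 0.6]
gripper_width: 0.0
```

{"name": "play_rows", "arguments": {"targets": [[-4,0,0,0,0,0,0],[-8,0,0,0,0,0,0],[-12,0,0,0,0,0,0],[-16,0,0,0,0,0,0],[-20,0,0,0,0,0,0],[-24,0,0,0,0,0,0],[-27,0,0,0,0,0,0],[-29,0,0,0,0,0,0],[-29,0,0,0,0,0,0],[-29,0,0,0,0,0,0]]}}

```text
time_s: 12.45
eef_pos: [0.6297, -0.1333, 0.0969]
tcp_rot: [[-0.998, 0.061, -0.006], [0.061, 0.998, 0.001], [0.006, 0.0, -1.0]]
contact_force: [-10.5, 0.9, 6.0]
gripper_width: -0.0005
```

```bash
python3 - <<'E'
from h import *
im=snap('scene','s8.png',(170,200,350,345),4)
delta([*toW(.06,-.100),.097],np.degrees(yaw))
for c,s,r in comps(im,'red',(215,290,330,380)):print(c,s[4],'jig if z=.098',toJ(ray('scene',*c,.098)))
E
```

```text
t 12.5 eef [ 0.6297 -0.1333  0.0969] jig [ 0.0495 -0.0999] F [-10.8   1.8   4.7] w -0.0003
shift mm [-10.5  -0.1  -0.2] rz 0.0 tilt [-6.2e-03  5.0e-04 -1.0e+00]
[264.95652174 332.52717391] 184 jig if z=.098 [ 0.0755054  -0.10112787]
```

View pics/s8.png

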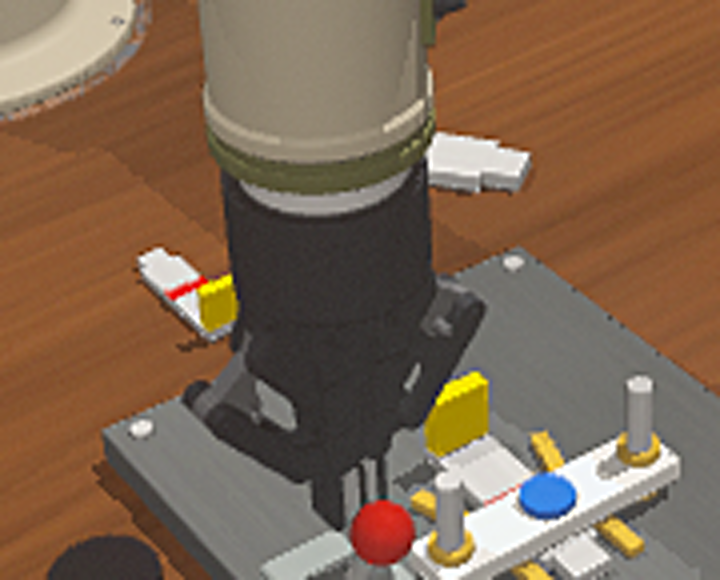

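Knob moved about 53 mm, i.e. about 0.91 rad. I'll push a little more against the stop.

{"name": "play_rows", "arguments": {"targets": [[-1,0,0,0,0,0,0],[-2,0,0,0,0,0,0],[-3,0,0,0,0,0,0],[-4,0,0,0,0,0,0],[-4,0,0,0,0,0,0],[-5,0,0,0,0,0,0],[-5,0,0,0,0,0,0],[-6,0,0,0,0,0,0],[-6,0,0,0,0,0,0],[-6,0,0,0,0,0,0]]}}

```text
time_s: 13.5
eef_pos: [0.6302, -0.1335, 0.0967]
tcp_rot: [[-0.998, 0.061, -0.017], [0.061, 0.998, 0.001], [0.017, 0.0, -1.0]]
contact_force: [-26.7, 3.2, 17.9]
gripper_width: 0.0004
```

```bash
python3 - <<'E'
from h import *
im=snap('scene','s9.png')
delta([*toW(-.014,-.100),.097],np.degrees(yaw))
for c,s,r in comps(im,'red',(215,290,330,380)):print(c,s[4],'jig if z=.098',toJ(ray('scene',*c,.098)))
E
```

```text
t 13.55 eef [ 0.6302 -0.1334  0.0967] jig [ 0.05   -0.0999] F [-25.9   3.2  19. ] w 0.0006
shift mm [64.  -0.   0.8] rz 0.0 tilt [-0.0166  0.0013 -0.9999]
[265.13812155 332.73480663] 181 jig if z=.098 [ 0.07607987 -0.10116434]
```

The hard stop is confirmed: 27 N and no further motion. Back off, rise, and return over the heel with the hand open.

{"name": "play_rows", "arguments": {"targets": [[20,0,0,0,0,0,0],[40,0,-10,0,0,0,0],[55,0,-35,0,0,0,0],[70,0,-60,0,0,0,0.7],[80,25,-75,0,0,0,0.7],[80,60,-75,0,0,0,0.7],[80,90,-70,0,0,0,0.7],[80,100,-60,0,0,0,0.7],[80,100,-40,0,0,0,0.7],[80,100,-30,0,0,0,0.7]]}}

```text
time_s: 14.55
eef_pos: [0.5648, -0.0292, 0.126]
tcp_rot: [[-0.998, 0.06, -0.001], [0.06, 0.998, -0.0], [0.001, -0.0, -1.0]]
contact_force: [0.7, -1.1, 0.5]
gripper_width: 0.0599
```

```bash
python3 - <<'E'
from h import *
im=snap('scene','s9.png')
delta([*toW(-.0205,0),.046],np.degrees(yaw))
print(profile(im)[:,1])
E
```

```text
t 14.6 eef [ 0.5642 -0.0297  0.1249] jig [-0.0223 -0.0005] F [ 0.1 -0.4 -0.6] w 0.0598
shift mm [-2.   0.5 78.9] rz 0.1 tilt [-2.7e-03 -5.0e-04 -1.0e+00]
[-0.0155 -0.016  -0.0165 -0.016  -0.0165]
```

{"name": "play_rows", "arguments": {"targets": [[-1,0.5,20,0,0,0,0.7],[-1,0.5,45,0,0,0,0.7],[-1,0.5,65,0,0,0,0.7],[-1,0.5,77,0,0,0,0.7],[-1,0.5,79,0,0,0,0.7],[-1,0.5,79,0,0,0,0],[-1,0.5,79,0,0,0,0],[-1,0.5,79,0,0,0,0],[-1,0.5,79,0,0,0,0],[-1,0.5,79,0,0,0,0]], "newtons": 60}}

```text
time_s: 15.6
eef_pos: [0.5665, -0.0291, 0.0494]
tcp_rot: [[-0.998, 0.061, 0.002], [0.061, 0.998, -0.0], [-0.002, -0.0, -1.0]]
contact_force: [-0.6, -1.2, 7.1]
gripper_width: 0.029
```

{"name": "play_rows", "arguments": {"targets": [[4,0,-0.5,0,0,0,0],[10,0,-0.5,0,0,0,0],[18,0,-0.5,0,0,0,0],[27,0,-0.5,0,0,0,0],[37,0,-0.5,0,0,0,0],[47,0,-0.5,0,0,0,0],[57,0,-0.5,0,0,0,0],[66,0,-0.5,0,0,0,0],[70,0,-0.5,0,0,0,0],[70,0,-0.5,0,0,0,0]]}}

```text
time_s: 16.6
eef_pos: [0.4957, -0.0244, 0.0494]
tcp_rot: [[-0.998, 0.06, 0.001], [0.06, 0.998, 0.0], [-0.001, 0.0, -1.0]]
contact_force: [1.9, 0.8, 9.6]
gripper_width: 0.0289
```

```bash
python3 - <<'E'
from h import *
im=snap('scene','s10.png',(170,200,350,345),4)
delta([*toW(-.0205,0),.046],np.degrees(yaw))
print(profile(im,ys=(-.005,0,.005)))
E
```

```text
t 16.65 eef [ 0.4957 -0.0243  0.0494] jig [-0.091   0.0007] F [2.3 0.1 9. ] w 0.0283
shift mm [-70.5  -0.7   3.4] rz 0.1 tilt [ 6.e-04  1.e-04 -1.e+00]
[[-4.750000e-02 -3.600000e-02  1.898496e+02]
 [-4.700000e-02 -3.750000e-02  1.965195e+02]
 [-4.650000e-02 -3.500000e-02  1.997500e+02]]
```

The blade is out: the mark is at jig x -35 mm, i.e. 70 mm short of the bar edge where 50 mm is needed. Release and clear away.

{"name": "play_rows", "arguments": {"targets": [[0,0,0,0,0,0,0.75],[0,0,0,0,0,0,0.75],[0,0,0,0,0,0,0.75],[0,0,0,0,0,0,0.75],[0,0,-15,0,0,0,0.75],[0,0,-40,0,0,0,0.75],[0,0,-80,0,0,0,0.75],[0,0,-120,0,0,0,0.75],[0,30,-155,0,0,0,0.75],[0,70,-170,0,0,0,0.75]]}}

```text
time_s: 17.65
eef_pos: [0.501, 0.0442, 0.2219]
tcp_rot: [[-0.998, 0.065, 0.004], [0.065, 0.998, -0.0], [-0.004, 0.0, -1.0]]
contact_force: [1.1, 1.0, -0.9]
gripper_width: 0.0641
```

{"name": "play_rows", "arguments": {"targets": [[0,30,0,0,0,0,0.75],[0,60,0,0,0,0,0.75],[0,90,0,0,0,0,0.75],[0,120,0,0,0,0,0.75],[0,150,0,0,0,0,0.75],[0,180,0,0,0,0,0.75],[0,210,0,0,0,0,0.75],[0,225,0,0,0,0,0.75],[0,230,0,0,0,0,0.75],[0,230,0,0,0,0,0.75]]}}

```text
time_s: 18.65
eef_pos: [0.514, 0.2744, 0.2185]
tcp_rot: [[-0.998, 0.06, -0.0], [0.06, 0.998, -0.001], [0.0, -0.001, -1.0]]
contact_force: [-0.7, -0.1, 0.2]
gripper_width: 0.0639
```

```bash
python3 - <<'E'
from h import *
t=snap('top','t3.png');s=snap('scene','s11.png',(170,200,420,400),3)
for c,st,r in comps(t,'red',(340,150,470,270)):print('top red',c.round(1),st[4],toJ(ray('top',*c,.028)).round(4))
kt=[c for c,st,r in comps(t,'red',(420,150,460,220))];ks=[c for c,st,r in comps(s,'red',(235,300,300,350)) if st[4]>100]
k=tri(kt[0],ks[0]);print('knob',toJ(k),k[2])
b=tri(comps(t,'blue',(370,160,410,200))[0][0],comps(s,'blue',(290,305,330,345))[0][0]);print('pad',toJ(b),b[2])
delta([*toW(-.0205,0),.046],0)
E
```

```text
top red [439.4 169. ] 98 [ 0.092  -0.1143]
top red [385.1 225.7] 39 [-0.0422 -0.0002]
knob [ 0.07293792 -0.10011653] 0.09652125587667788
pad [4.91318097e-02 8.82833711e-05] 0.04258291817449493
t 18.75 eef [0.5143 0.2731 0.2187] jig [-0.0907  0.2987] F [ 0.4 -0.8  1.2] w 0.0642
shift mm [ -70.4 -298.5  173. ] rz -3.6 tilt [-3.0e-04 -1.1e-03 -1.0e+00]
```

View pics/s11.png

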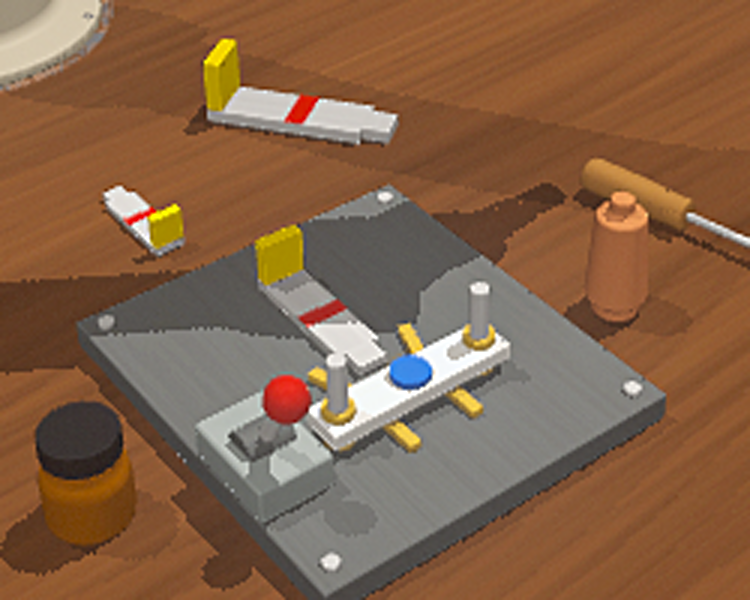

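The final view shows the blade flat on the plate in front of the bar. The bar is down (pad fell 11.7 mm), the lever is over, and the spool, jar and screwdriver are in place. One last check: has the knob sprung back from its stop position, and have the bystanders moved? If both hold, I hand in.

```bash
python3 - <<'E'
from h import *
s=np.load('pics/scene.npy');t=np.load('pics/top.npy')
t0=cv2.imread('pics/t1.png')[:,:,::-1]
c=[c for c,st,r in comps(s,'red',(235,300,300,350)) if st[4]>100][0];print('knob px',c,'at stop 265.1,332.7')
for n,(x0,y0,x1,y1) in dict(spool=(295,165,325,200),jar=(455,195,490,230),driver=(255,155,280,240)).items():
    sh=cv2.phaseCorrelate(t0[y0:y1,x0:x1].mean(2).astype(np.float32),t[y0:y1,x0:x1].mean(2).astype(np.float32));print(n,np.round(sh[0],2))
if np.hypot(*(c-[265.1,332.7]))<1.5: print('hand in',env.job_done())
E
```

```text
knob px [264.8150289  332.06358382] at stop 265.1,332.7
spool [-0.03  0.05]
jar [0.16 0.05]
driver [ 0.42 -0.05]
the job is handed in; nothing more can be done
hand in None
```

The job is done and handed in at about 19 s of the 58 s limit; `job_done()` gives no verdict. I slid the middle-sized blade under the raised bar by its heel and pressed the bar down onto it. I then swung the lever to its stop and drew the blade back out onto the plate.

My checks, all from the camera images and force readings:

- **Blade depth:** when set, the red band's front edge was 0 to 1.5 mm short of the bar's near edge. The blade did not shift before I pulled it out.
- **Bar:** it stopped hard against the blade at 30 N. Afterwards the pad was 11.7 mm lower than at the start, against 12 mm nominal.
- **Lever:** it hit a hard stop at 27 N and did not spring back more than about 1 pixel. The angle is less certain. From how far the knob moved I get 0.86 to 0.91 rad if the knob centre is the 60 mm tip, or about 1.0 if its radius is shorter. I am relying on the hard stop, because 0.86 is only just above the 0.85 limit.
- **Blade at the end:** it lies on the plate with the band's front edge about 70 mm out from the bar, where 50 mm is needed.
- **Bystanders:** the spool, jar and screwdriver moved less than half a pixel (about 1 mm).
- **Arm:** it was well clear of everything at hand-in.

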